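Load the last bead rod and lift the carrier level

ROBOT

A 6-joint arm with a two-finger parallel gripper is mounted at the origin on a cart in front of the work surface, level with it; the furniture and walls round the work are solid. World frame = base frame: x ahead of the robot, y to its left, z up, the work surface at z = 0. Lengths are in m, angles in rad, forces in N, time in s.
With the tool pointing down it reaches from about 0.225 to 0.875 m from the base axis. Payload 3.4 kg.
Tool frame: the origin (TCP) lies on the centre line of the jaws, within the pads' length; the fingertips stand 22 mm ahead of it and the grasp point (between the pads) lies 3 mm ahead of it; z points along the fingers, y is the line along which they close (so a half turn about z gives the same grasp; the last joint's range is limited). The gripper opens to 85 mm and grips with 20 to 120 N. Pads are 22 mm wide; open, the fingers measure 114 mm over their backs; the gripper's body (76 mm by 85 mm) begins 54 mm behind the grasp point. The pads swing forward as they close: fully open they stand 13 mm farther back than shut.
Start: joints at [-1.454, 0.276, 1.505, -0, 1.361, -0.121], TCP at [0.135, -0.559, 0.253] pointing down, gripper open.
Joint ranges: [-2.89, 2.89], [-0.75, 2.08], [0.22, 2.7], [-1.18, 4.32], [0.11, 2.71], [-2.7, 2.7]. Speed limits (rad/s): [2.57, 2.57, 3.14, 3.14, 3.14, 3.14].

INTERFACE

Orientations are given as a unit quaternion [w, x, y, z].
In Python, from rig import manip gives the robot as it stands.
- The arm moves only by the shell command python3 steer.py 'ROWS' [OPENING] [FORCE]. ROWS is rows parted by semicolons, their numbers by spaces, 1 to 5 of them, each of 4 numbers: dx, dy, dz in m, then a turn about the tool's z in rad; each row shifts and turns the commanded pose from where the row before left it, along the tool's axes as they then stand; what a row does not reach is not made up. A row lasts 1/12 s, in which the tool goes at most 0.0417 m and 0.125 rad, less where a joint would pass 70% of its speed; a pose out of reach is approached as far as the arm can. OPENING is the finger opening in m, set as the command begins (- or left out keeps the last). The fingers move at their own pace and stop on an object; FORCE is the grip in N (left out, the last holds). Time passes only in rows, so rows that do not move let the fingers close. It prints the time, the measured TCP pose, the force, the opening and the grip force at its end.
- manip.get_state(): the state, without advancing time (a new reading comes with each control period).
- manip.get_image(name): name is "scene" or "top"; returns a dict with "img" (480x640x3 uint8, red, green, blue), "camera_matrix" (3x3 intrinsics, pixels), "T" (4x4, takes a point from camera to world coordinates). Camera axes: x right, y down, z forward; pixel columns grow to the right and rows downward; lengths in m; the calibration is good to about 2 mm. A picture is of the moment at which its call begins. There is no depth.
- manip.sign_off(): hands the job in; it is judged then, once.
The state is a dict: "clock": time; "qpos": joint angles; "qd": joint speeds; "effort": joint torques, N m; "position": TCP position; "ee_rot": TCP orientation; "contact_force": force on the tool from outside, world axes, zero at the start; "moment": the same for the moment, N m; "width": finger opening in m; "gripper_force": force on a finger pad.
Only numpy, scipy, OpenCV 4.12 (cv2) and the standard library are available. Lean on these libraries where they do the work, as an engineer would, in place of code of your own. Each camera call takes 0.05 s, during which the arm holds its last target. There are 200 camera calls.

TASK

Two rods of bisque beads go to the kiln in the small wooden carrier, one on each side of its handle so that it balances. Lay the loose rod gently into the two empty V-notches, without dropping it, and let go of it, then take the carrier by its handle, lift it straight up about 10 cm off the bench over the place where it stood, and finish while still holding it there, level and steady, with both rods lying in their notches. Leave the wooden stamp, the kiln stilt and the white cup beside the black crate where they are.

Things in the scene. Friction and masses are not known exactly. Their poses are not given: they have to be found in the camera images.
- carrier: Loose wooden carrier, 0.42 kg. Origin: centre of its underside, x along handle and rods, z up; any yaw. End boards 10 mm thick, 156 wide (y), 111 high, at x = -80 and +80 mm; floor board between them, top z 17. Each has two 90-degree V-notches open upward at y = -58 (empty) and +58 mm (holding a rod), 28 mm wide at the mouth (z 60), point at z 46; a rod in them has its axis at z 51.7.
- handle (a point): Middle of the carrier's handle, 97 mm above its underside: a straight flat-sided wooden bar along the carrier's x, 150 mm long, 14 mm thick (y), 24 mm high (z 85 to 109 mm). Grip it here, across the thickness, and the loaded carrier hangs level.
- empty_seat (a point): Where the middle of the loose rod's axis belongs: midway between the two empty V-notches, at the height of a seated rod (carrier frame 0, -58, 51.7 mm). Axes as the carrier's; the rod lies along x, either way round. Fixed nearby: a banding wheel, disc 250 mm wide with its top 119 mm up, centred at x 0.65, y 0.26 m, and a bench vice 135 mm high at x up to 0.46, y -0.29 to -0.11 m.
- loose_rod: The loose bead rod on the bench, 0.13 kg: steel, 8 mm thick, 204 long (x); origin mid-axis, its balance point, 13 mm above the bench; same both ways round. Bare for x -22 to +22 mm: grip there. Each side then a round terracotta bead 23 mm thick (x 22 to 40), a pale cube bead 26 mm square (x 40 to 64), both fixed, and 38 mm of bare end. Lies on flats of its cubes.
- seated_rod: A second rod exactly like the loose one, already lying in the notches on the carrier's +y side (axis at y = +58 mm, z = 51.7 mm of the carrier).
- stamp: Bystander: turned wooden stamp standing on the bench, 34 mm wide, 61 mm high; origin at the centre of its underside.
- cup: Bystander: white ceramic cup without handle beside the black crate, 59 mm wide, 53 mm high; origin at the centre of its underside.
- stilt: Bystander: white three-armed kiln stilt, 47 x 42 x 18 mm; origin at the centre of its underside.

How it is judged:
On the way:
1. the loose rod lies in both empty notches, let go, while the carrier still stands on the bench (y of loose_rod in the frame of carrier between -0.063 and -0.053 m and z of loose_rod in the frame of carrier between 0.0475 and 0.0555 m and x of loose_rod in the frame of carrier between -0.015 and 0.015 m and angle between the x axis of loose_rod and the x axis of carrier, either way round below 0.05 rad and contact force between loose_rod and the fingers below 0.1 N and height (world z) of carrier below 0.01 m), for 0.3 s.
At the end, for the whole second after the job is handed in: Held by the gripper alone: underside 6 to 16 cm above the bench, within 18 cm of its start, tilt under 0.10 rad, still (2 cm/s, 0.1 rad/s); both rods in their notches (5 mm sideways, 4 mm in height, 15 mm lengthwise, 0.05 rad), fingers off the rods (height (world z) of carrier between 0.06 and 0.16 m and distance of carrier from where it was at the start of the episode below 0.18 m and angle between carrier's own z axis and vertical below 0.1 rad and linear speed of carrier below 0.02 m/s and angular speed of carrier below 0.1 rad/s and contact force between carrier and the fingers above 2 N and contact force between each of loose_rod, seated_rod and the fingers below 0.1 N and y of loose_rod in the frame of carrier between -0.063 and -0.053 m and z of loose_rod in the frame of carrier between 0.0475 and 0.0555 m and x of loose_rod in the frame of carrier between -0.015 and 0.015 m and angle between the x axis of each of loose_rod, seated_rod and the x axis of carrier, either way round below 0.05 rad and y of seated_rod in the frame of carrier between 0.053 and 0.063 m and z of seated_rod in the frame of carrier between 0.0475 and 0.0555 m and x of seated_rod in the frame of carrier between -0.015 and 0.015 m); the arm keeps its last pose, push and grip.
It fails at once if the loose rod is thrown or pressed hard into the carrier (more than 40 N) (contact force between loose_rod and carrier above 40 N).
It fails at once if the loose rod is let fall into the carrier from more than 2 cm above its seat (contact force between loose_rod and the fingers below 0.05 N and horizontal distance between loose_rod and empty_seat below 0.04 m and z of loose_rod in the frame of carrier above 0.072 m and linear speed of loose_rod above 0.15 m/s).
It fails at once if the stamp is shifted more than 25 mm (distance of stamp from where it was at the start of the episode above 0.025 m).
It fails at once if the cup is shifted more than 25 mm (distance of cup from where it was at the start of the episode above 0.025 m).
It fails at once if the stilt is shifted more than 25 mm (distance of stilt from where it was at the start of the episode above 0.025 m).
It also fails if it takes over 58 s, if anything falls off the work surface, if the arm or the gripper's body presses on something with over 40 N, if the wrist force passes 120 N, or if a joint passes its speed limit or range.

## Working session

There is one attempt and no reset: what is moved stays moved. The work goes in short steps, Python scripts to look and compute and a shell command to move; the robot and the scene stay as the last step left them, time stands still between calls to the robot, and variables do not carry over. Pictures are saved under pics/ and viewed, at most 13 in all, crops included, and the job is handed in when it is done.

```bash
ls; mkdir -p pics
python3 - <<'E'
from rig import manip
import cv2,numpy as np
np.set_printoptions(precision=4,suppress=True)
for n in("scene","top"):
    d=manip.get_image(n);cv2.imwrite(f"pics/{n}0.png",d["img"][:,:,::-1]);print(n,d["camera_matrix"],d["T"])
    np.savez(f"{n}0.npz",**d)
print(manip.get_state())
E
```

```text
pics
rig.py
steer.py
scene [[442.1659   0.     318.7922]
 [  0.     442.1659 244.0873]
 [  0.       0.       1.    ]] [[-0.7912 -0.2843  0.5415  0.0129]
 [-0.6116  0.3598 -0.7046  0.6982]
 [ 0.0055 -0.8887 -0.4585  0.5202]
 [ 0.      0.      0.      1.    ]]
top [[482.6539   0.     317.3372]
 [  0.     482.6539 241.7916]
 [  0.       0.       1.    ]] [[ 0.0135 -0.9845  0.1746  0.3131]
 [-0.9999 -0.0149 -0.0067  0.0209]
 [ 0.0092 -0.1745 -0.9846  1.312 ]
 [ 0.      0.      0.      1.    ]]
{'clock': 0.1, 'qpos': array([-1.454 ,  0.2765,  1.506 ,  0.    ,  1.3607, -0.121 ]), 'qd': array([-0.0003, -0.0004, -0.0028, -0.0005, -0.0002,  0.0016]), 'effort': array([  0.0016, -41.7697, -24.6406,  -0.0001,   0.0058,   0.    ]), 'position': array([ 0.1354, -0.5584,  0.2525]), 'ee_rot': array([-0.0008,  0.9929,  0.1186,  0.    ]), 'contact_force': array([ 0.6464, -0.4209,  0.0702]), 'moment': array([ 0.0302, -0.0004, -0.0003]), 'gripper_force': 0.0, 'width': 0.08539269022200362}
```
View pics/scene0.png

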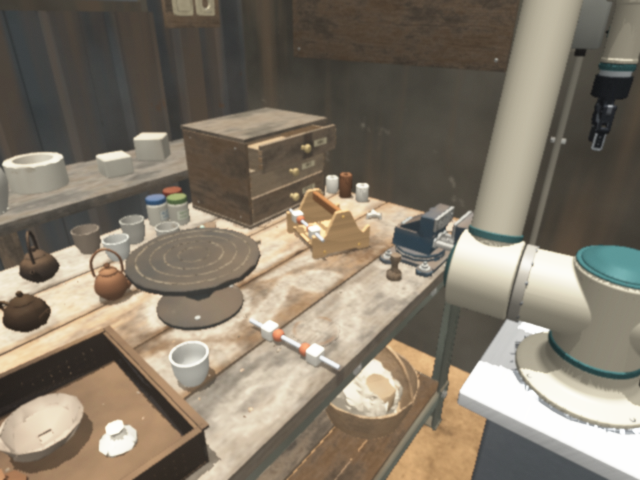

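View pics/top0.png

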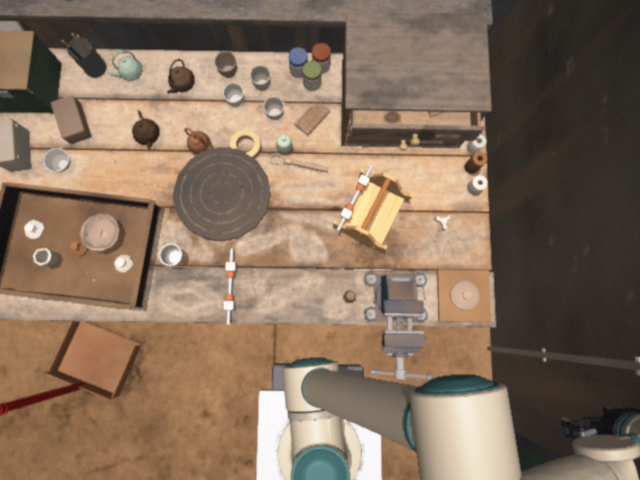

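The scene view shows the loose rod at about (295,343) and the carrier at about (325,225), with the seated rod on the side toward the wheel. In the top view the rod lies at (231,286) and the carrier's handle runs from (365,228) to (390,183), with the empty side at lower right. I'll take enlarged crops next.

Create h.py:
```python
import numpy as np,cv2
np.set_printoptions(precision=4,suppress=True)
def ray(d,uv):
    K,T=d["camera_matrix"],d["T"]
    v=T[:3,:3]@np.linalg.solve(K,[uv[0],uv[1],1.]);return T[:3,3],v/np.linalg.norm(v)
def plane(d,uv,z):
    o,v=ray(d,uv);return o+v*(z-o[2])/v[2]
def tri(rs):
    A=np.zeros((3,3));b=np.zeros(3)
    for o,v in rs:
        P=np.eye(3)-np.outer(v,v);A+=P;b+=P@o
    p=np.linalg.solve(A,b);return p,[np.linalg.norm((np.eye(3)-np.outer(v,v))@(p-o)) for o,v in rs]
def pix(d,p):
    q=d["camera_matrix"]@(d["T"][:3,:3].T@(np.asarray(p)-d["T"][:3,3]));return q[:2]/q[2]
def red(im,box):
    x0,y0,x1,y1=box
    h=cv2.cvtColor(im,cv2.COLOR_RGB2HSV)[y0:y1,x0:x1].astype(int)
    m=((h[...,0]<10)|(h[...,0]>174))&(h[...,1]>125)&(h[...,2]>110)
    n,l,s,c=cv2.connectedComponentsWithStats(m.astype(np.uint8))
    return [(s[i,4],c[i]+[x0,y0]) for i in range(1,n) if s[i,4]>=6]
```

Run:
```python
from h import *
S=dict(np.load("scene0.npz"));T=dict(np.load("top0.npz"))
a=S["img"][180:265,275:385];b=T["img"][160:255,325:425]
a=cv2.resize(a,None,fx=7,fy=7,interpolation=cv2.INTER_CUBIC);b=cv2.resize(b,None,fx=6,fy=6,interpolation=cv2.INTER_CUBIC)
cv2.imwrite("pics/ca.png",a[:,:,::-1]);cv2.imwrite("pics/cb.png",b[:,:,::-1])
print("S loose",red(S["img"],(245,310,350,375)));print("T loose",red(T["img"],(215,240,245,330)))
print("S car",red(S["img"],(280,190,375,260)));print("T car",red(T["img"],(325,160,415,255)))
```

```text
S loose [(np.int32(33), array([276.6364, 336.8485])), (np.int32(22), array([301.8182, 351.2273]))]
T loose [(np.int32(33), array([230.3636, 274.0909])), (np.int32(30), array([229.0667, 297.0333]))]
S car [(np.int32(10), array([298.4, 220. ]))]
T car [(np.int32(32), array([359.875 , 186.8125])), (np.int32(29), array([349.2414, 206.2759]))]
```

View pics/ca.png

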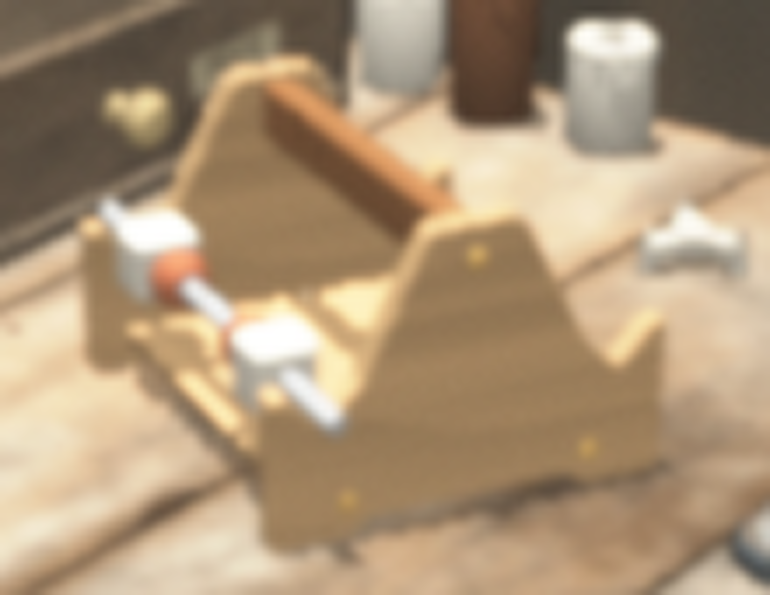

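View pics/cb.png

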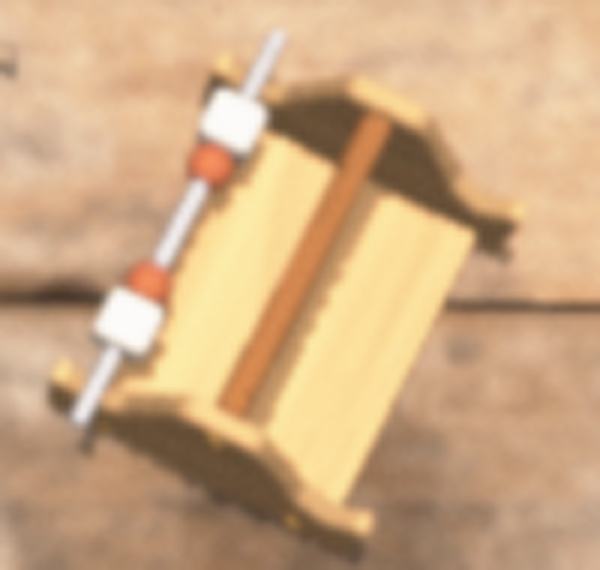

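The crops show the carrier: seated rod with its ends at about scene (290,209) and (323,240), top (371.7,166.3) and (338.7,229.7). The handle's top face runs from about top (387,179) to (364,228), and the empty notches are on the right. I'll measure these in both views.

Run:
```python
from h import *
S=dict(np.load("scene0.npz"));T=dict(np.load("top0.npz"))
ls=[(276.6,336.8),(301.8,351.2)];lt=[(230.36,274.09),(229.07,297.03)]
print("loose beads (top first = far)")
P=[]
for s in ls:
    for t in lt:
        p,e=tri([ray(S,s),ray(T,t)])
        if max(e)<.008: print(s,t,p,e)
B=[plane(T,t,.013) for t in lt];print("plane",B, np.linalg.norm(B[0]-B[1]),"mid",(B[0]+B[1])/2,"yaw",np.degrees(np.arctan2(*(B[0]-B[1])[1::-1])))
for s in ls: print("S plane",plane(S,s,.013))
print("seated ends tri")
E=[tri([ray(S,s),ray(T,t)]) for s,t in [((290,209.3),(371.7,166.3)),((322.9,240.3),(338.7,229.7))]]
print(E,np.linalg.norm(E[0][0]-E[1][0]))
C=[plane(T,t,.0517) for t in [(359.875,186.81),(349.24,206.28)]];m=(C[0]+C[1])/2;u=(C[0]-C[1])[:2]
print("seated beads",C,m,np.linalg.norm(u),"yaw",np.degrees(np.arctan2(u[1],u[0])))
# handle masks
for n,d,(x0,y0,x1,y1) in (("S",S,(305,185,345,215)),("T",T,(355,170,400,240))):
    h=cv2.cvtColor(d["img"],cv2.COLOR_RGB2HSV)[y0:y1,x0:x1].astype(int)
    mk=((h[...,0]<14)&(h[...,1]>120)&(h[...,2]>90)).astype(np.uint8)
    if n=="T": mk[:, :8]&=1
    k,l,s,c=cv2.connectedComponentsWithStats(mk);i=1+np.argmax(s[1:,4])
    pts=np.argwhere(l==i)[:,::-1]+[x0,y0];r=cv2.minAreaRect(pts.astype(np.float32))
    print(n,s[i,4],c[i]+[x0,y0],r,cv2.boxPoints(r))
    if n=="T":
        q=cv2.boxPoints(r);W=np.array([plane(d,v,.109) for v in q]);print(W,W.mean(0),np.linalg.norm(W[0]-W[1]),np.linalg.norm(W[1]-W[2]))
        vx=cv2.fitLine(pts.astype(np.float32),cv2.DIST_L2,0,.01,.01).ravel();a=plane(d,vx[2:]+25*vx[:2],.109);b=plane(d,vx[2:]-25*vx[:2],.109);print("yaw",np.degrees(np.arctan2(*(a-b)[1::-1])))
```

```text
loose beads (top first = far)
(276.6, 336.8) (230.36, 274.09) [0.4527 0.2465 0.01  ] [np.float64(0.0009863254858857233), np.float64(0.0009863254858857584)]
(301.8, 351.2) (229.07, 297.03) [0.3919 0.2477 0.01  ] [np.float64(0.002037750164814476), np.float64(0.002037750164814566)]
plane [array([0.4516, 0.2454, 0.013 ]), array([0.39  , 0.2461, 0.013 ])] 0.06160250399285614 mid [0.4208 0.2457 0.013 ] yaw -0.634669585241025
S plane [0.451  0.2496 0.013 ]
S plane [0.3915 0.2512 0.013 ]
seated ends tri
[(array([ 0.7485, -0.1323,  0.0543]), [np.float64(0.0013545289201976625), np.float64(0.0013545289201977876)]), (array([ 0.5707, -0.044 ,  0.0512]), [np.float64(0.00040474425130670696), np.float64(0.0004047442513067566)])] 0.19850481070253417
seated beads [array([ 0.6897, -0.1009,  0.0517]), array([ 0.635 , -0.0722,  0.0517])] [ 0.6623 -0.0866  0.0517] 0.06181282146845747 yaw -27.68859764000233
S 145 [324.1586 203.1517] ((323.62860107421875, 202.9946746826172), (27.193382263183594, 6.695340156555176), 34.50851821899414) [[310.5278 198.0504]
 [314.3209 192.5331]
 [336.7294 207.939 ]
 [332.9363 213.4562]]
T 263 [376.1711 202.5019] ((375.2588195800781, 203.13528442382812), (6.62654972076416, 54.583431243896484), 27.597293853759766) [[359.6795 225.787 ]
 [384.9655 177.4138]
 [390.8381 180.4836]
 [365.5521 228.8568]]
[[ 0.5696 -0.0947  0.109 ]
 [ 0.6989 -0.1606  0.109 ]
 [ 0.6909 -0.1758  0.109 ]
 [ 0.5618 -0.1096  0.109 ]] [ 0.6303 -0.1352  0.109 ] 0.1451717486850329 0.017156324381518696
yaw -25.990585341218544
```

```bash
cat > go.py <<'E'
import sys
from h import *
from rig import manip
from scipy.spatial.transform import Rotation as R
s=manip.get_state();t=np.array([float(a) for a in sys.argv[1:4]]);w,x,y,z=s["ee_rot"]
r=R.from_quat([x,y,z,w]).as_matrix()
print("pos",s["position"],"theta",np.arctan2(r[1,0],r[0,0]),"tilt",r[:,2],"clock",s["clock"],"F",s["contact_force"],"w",s["width"])
print("tool delta",r.T@(t-s["position"]))
E
python3 - <<'E'
from h import *
T=dict(np.load("top0.npz"))
W=np.array([plane(T,t,.060) for t in [(410.8,195.3),(386.3,246.7),(362,170.3),(335.3,221.7)]]);print(W,W.mean(0))
E
python3 steer.py '0 0 0 0.1;0 0 0 0.1;0 0 0 0.053;0.013 -0.038 0 0;0.013 -0.038 0 0' 0.085
python3 go.py .421 .248 .253
```

```text
[[ 0.6658 -0.2369  0.06  ]
 [ 0.5248 -0.1694  0.06  ]
 [ 0.7337 -0.106   0.06  ]
 [ 0.5901 -0.0346  0.06  ]] [ 0.6286 -0.1367  0.06  ]
clock: 0.52
position: [0.1623, -0.4835, 0.252]
ee_rot: [-0.001, 1.0, -0.009, -0.0]
contact_force: [0.6, 0.2, 1.2]
width: 0.0853
gripper_force: 0.0
pos [ 0.1623 -0.4835  0.252 ] theta -0.01769429765479267 tilt [-0.0002  0.0014 -1.    ] clock 0.5167 F [0.5954 0.2493 1.1542] w 0.08531038565265404
tool delta [ 0.2457 -0.736   0.    ]
```

```bash
R1='0.0129 -0.0387 0 0'
python3 steer.py '0.0129 -0.0387 0 0;0.0129 -0.0387 0 0;0.0129 -0.0387 0 0;0.0129 -0.0387 0 0;0.0129 -0.0387 0 0' | tail -4
python3 steer.py '0.0129 -0.0387 0 0;0.0129 -0.0387 0 0;0.0129 -0.0387 0 0;0.0129 -0.0387 0 0;0.0129 -0.0387 0 0' | tail -4
python3 steer.py '0.0129 -0.0387 0 0;0.0129 -0.0387 0 0;0.0129 -0.0387 0 0;0.0129 -0.0387 0 0;0.0129 -0.0387 0 0' | tail -4
python3 go.py .421 .248 .253
```

```text
ee_rot: [-0.0, 1.0, -0.008, 0.0]
contact_force: [0.7, 0.4, 0.1]
width: 0.0849
gripper_force: 0.0
ee_rot: [0.0, 1.0, -0.008, 0.0]
contact_force: [0.4, -0.4, -0.2]
width: 0.0851
gripper_force: 0.0
ee_rot: [0.0, 1.0, -0.007, 0.0]
contact_force: [1.1, -0.8, -0.2]
width: 0.085
gripper_force: 0.0
pos [0.3646 0.0965 0.2533] theta -0.014359440440076959 tilt [ 0.0005 -0.0004 -1.    ] clock 1.7667 F [ 1.1453 -0.8328 -0.1655] w 0.08504049556214766
tool delta [ 0.0542 -0.1523  0.0002]
```

```bash
python3 steer.py '0.0136 -0.0380 0 0;0.0136 -0.0380 0 0;0.0136 -0.0380 0 0;0.0136 -0.0380 0 0;0 0 0.02 0' 0.05| tail -4
python3 steer.py '0 0 0.035 0;0 0 0.035 0;0 0 0.035 0;0 0 0.025 0;0 0 0 0' | tail -4
python3 go.py .421 .248 .025
python3 - <<'E'
from h import *
from rig import manip
o=[]
S=manip.get_image("scene");T=manip.get_image("top")
for n,d in(("S",S),("T",T)):
    p=pix(d,[.421,.248,.05]).astype(int);c=d["img"][p[1]-40:p[1]+40,p[0]-45:p[0]+45]
    o.append(cv2.resize(c,(390,347),interpolation=cv2.INTER_CUBIC))
    print(n,p)
cv2.imwrite("pics/r1.png",np.hstack(o)[:,:,::-1])
E
```

```text
ee_rot: [-0.004, 1.0, -0.005, 0.005]
contact_force: [0.9, 0.6, 0.9]
width: 0.05
gripper_force: 0.0
ee_rot: [0.002, 1.0, -0.008, -0.005]
contact_force: [-0.9, -0.6, 0.2]
width: 0.0501
gripper_force: 0.0
pos [0.4174 0.2437 0.0984] theta -0.015084761546799686 tilt [-0.011  -0.0046 -0.9999] clock 2.6 F [-0.9441 -0.6168  0.2149] w 0.05012294537249797
tool delta [ 0.0043 -0.0047  0.0733]
S [289 326]
T [226 284]
```

View pics/r1.png

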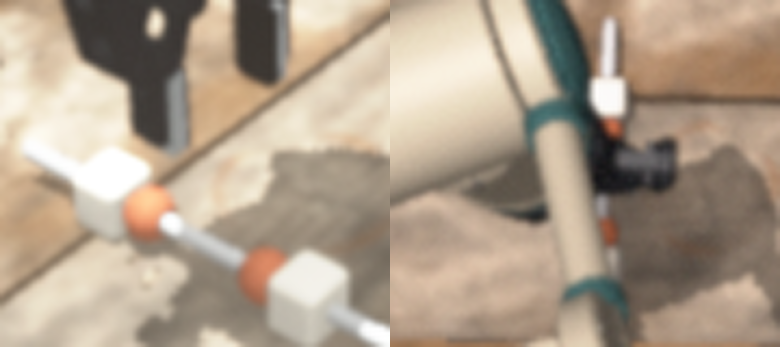

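The left half (scene) shows both fingers above the rod's bare middle, one on each side; in the right half (top) the arm hides most of the rod, but the red beads straddle the gripper. I'll go lower and check again.

```bash
python3 steer.py '0 0 0 0;0 0 0 0;0 0 0.02 0;0 0 0.02 0;0 0 0 0' | tail -4
python3 steer.py '0 0 0 0;0 0 0 0' | tail -1
python3 go.py .421 .248 .025
python3 - <<'E'
from h import *
from rig import manip
S=manip.get_image("scene")
p=pix(S,[.421,.248,.05]).astype(int);c=S["img"][p[1]-40:p[1]+40,p[0]-45:p[0]+45]
print(p,red(S["img"],(245,310,350,375)),"rod mid expected",pix(S,[.421,.248,.013]))
cv2.imwrite("pics/r2.png",cv2.resize(c,(720,640-60),interpolation=cv2.INTER_CUBIC)[:,:,::-1])
E
```

```text
ee_rot: [0.001, 1.0, -0.008, -0.001]
contact_force: [-1.0, -0.8, 0.1]
width: 0.0499
gripper_force: 0.0
gripper_force: 0.0
pos [0.4227 0.2458 0.0647] theta -0.015260447414324217 tilt [ 0.0026  0.001  -1.    ] clock 3.2833 F [0.6278 0.554  0.1123] w 0.0499810723776507
tool delta [-0.0018 -0.0021  0.0397]
[289 326] [(np.int32(22), array([275.8182, 337.3182])), (np.int32(56), array([303.3214, 348.0893]))] rod mid expected [289.9509 343.1882]
```

View pics/r2.png

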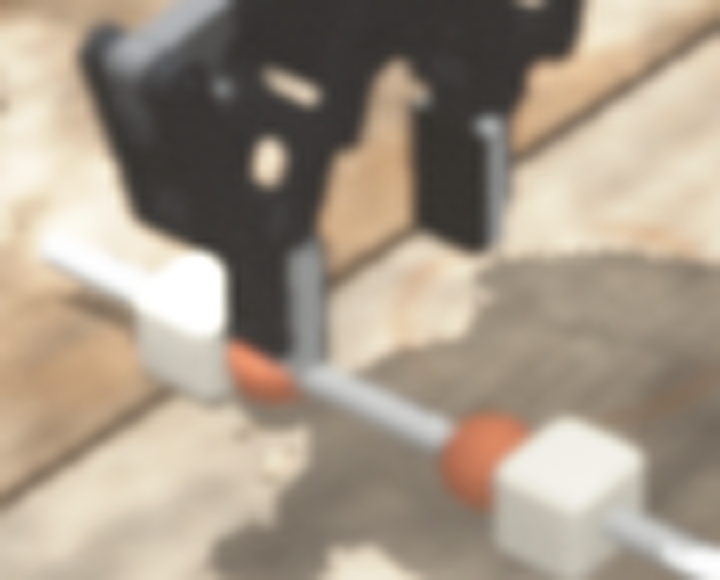

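The picture shows the left finger's tip at crop (290,358), on the camera side of the rod, and the right finger's tip at about (465,245) beyond it. The jaws straddle the bare middle. I'll check how high the tip stands.

Run:
```python
from h import *
S=dict(np.load("scene0.npz"))
for c in((300,360),(320,358),(240,335),(485,248)):
    uv=(244+c[0]/8,286+c[1]/7.25);o,v=ray(S,uv)
    for y in (.2208,.2708):
        print(c,y,o+v*(y-o[1])/v[1])
```

```text
(300, 360) 0.2208 [ 0.4663  0.2208 -0.0104]
(300, 360) 0.2708 [0.4188 0.2708 0.0452]
(320, 358) 0.2208 [ 0.4599  0.2208 -0.0066]
(320, 358) 0.2708 [0.4131 0.2708 0.0486]
(240, 335) 0.2208 [ 0.4854  0.2208 -0.0117]
(240, 335) 0.2708 [0.4359 0.2708 0.044 ]
(485, 248) 0.2208 [0.4098 0.2208 0.0515]
(485, 248) 0.2708 [0.3682 0.2708 0.1006]
```

```bash
python3 steer.py '0 -0.001 0.015 0;0 -0.001 0.015 0;0 0 0.0085 0;0 0 0 0;0 0 0 0' | tail -6
python3 steer.py '0 0 0 0;0 0 0 0;0 0 0 0;0 0 0 0;0 0 0 0' 0.0 40
python3 go.py .421 .248 .2
```

```text
clock: 3.75
position: [0.4219, 0.2474, 0.0251]
ee_rot: [0.0, 1.0, -0.008, 0.0]
contact_force: [0.2, 0.8, 0.1]
width: 0.0499
gripper_force: 0.0
clock: 4.17
position: [0.4221, 0.2475, 0.0254]
ee_rot: [-0.0, 1.0, -0.007, 0.001]
contact_force: [-0.1, -0.8, 4.9]
width: 0.0057
gripper_force: 39.1
pos [0.4221 0.2475 0.0254] theta -0.01498689648468175 tilt [ 0.0012  0.0003 -1.    ] clock 4.1667 F [-0.126  -0.7862  4.8875] w 0.005720056281920912
tool delta [-0.0009 -0.0005 -0.1746]
```

```bash
python3 steer.py '0 0 -0.005 0;0 0 -0.015 0;0 0 -0.02 0;0 0 0 0;0 0 0 0'
python3 - <<'E'
from h import *
from rig import manip
S=manip.get_image("scene")
p=pix(S,[.421,.248,.06]).astype(int);c=S["img"][p[1]-40:p[1]+40,p[0]-60:p[0]+60]
print(p,red(S["img"],(245,290,350,375)))
cv2.imwrite("pics/r3.png",cv2.resize(c,(720,480),interpolation=cv2.INTER_CUBIC)[:,:,::-1])
E
```

```text
clock: 4.58
position: [0.4222, 0.2477, 0.0654]
ee_rot: [-0.0, 1.0, -0.008, 0.001]
contact_force: [0.4, 0.1, -1.8]
width: 0.0059
gripper_force: 39.1
[289 321] [(np.int32(37), array([275.4054, 318.8378])), (np.int32(53), array([302.0943, 330.2453]))]
```

View pics/r3.png

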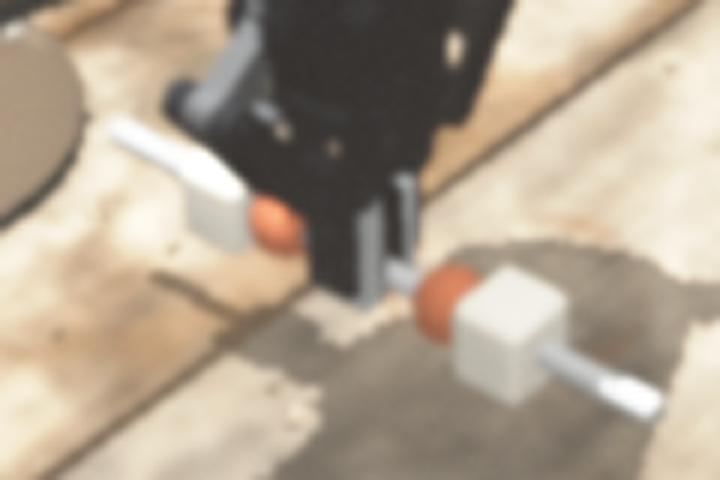

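The rod is held level in the middle, with its beads at about (275,319) and (302,330) in the scene image. I'll lift it, turn it to the carrier's yaw and carry it across.

```bash
python3 steer.py '0 0 -0.015 0;0 0 -0.03 0;0 0 -0.037 0;0 0 -0.037 0;0 0 -0.037 0' - 60|tail -6
python3 steer.py '0 0 -0.02 0.06;0 0 0 0.112;0 0 0 0.112;0 0 0 0.1;0 0 0 0.0635' |tail -6
python3 steer.py '0 0 0 0' |tail -3
python3 go.py .603 -.187 .24
python3 - <<'E'
from h import *
from rig import manip
S=manip.get_image("scene");print(red(S["img"],(230,200,350,340)))
E
```

```text
clock: 5.05
position: [0.4205, 0.2469, 0.2207]
ee_rot: [0.001, 1.0, -0.008, -0.002]
contact_force: [1.0, 0.3, -1.6]
width: 0.005
gripper_force: 58.6
clock: 5.47
position: [0.4209, 0.2471, 0.2393]
ee_rot: [0.001, 0.973, -0.231, -0.001]
contact_force: [0.4, -0.4, -1.3]
width: 0.0051
gripper_force: 58.8
contact_force: [0.5, 0.7, -1.4]
width: 0.0051
gripper_force: 58.8
pos [0.4209 0.2471 0.2392] theta -0.46372469827033586 tilt [-0.0028 -0.0012 -1.    ] clock 5.55 F [ 0.4707  0.6576 -1.3715] w 0.005100226321702028
tool delta [ 0.357   0.3068 -0.0008]
[(np.int32(9), array([295.3333, 234.7778]))]
```

```bash
python3 steer.py '0.0125 0.011 0 0;0.0255 0.0219 0 0;0.0255 0.0219 0 0;0.0255 0.0219 0 0;0.0255 0.0219 0 0' |tail -3
python3 steer.py '0.0255 0.0219 0 0;0.0255 0.0219 0 0;0.0255 0.0219 0 0;0.0255 0.0219 0 0;0.0255 0.0219 0 0' |tail -3
python3 steer.py '0.0255 0.0219 0 0;0.0255 0.0219 0 0;0.0255 0.0219 0 0;0.0255 0.0219 0 0;0.0125 0.011 0 0' |tail -3
python3 steer.py '0 0 0 0;0 0 0 0;0 0 0 0'|tail -3
python3 go.py .603 -.187 .12
```

```text
contact_force: [0.3, -0.4, -1.7]
width: 0.0055
gripper_force: 58.8
contact_force: [0.2, 0.6, -1.7]
width: 0.005
gripper_force: 58.8
contact_force: [0.5, -0.6, -1.4]
width: 0.0052
gripper_force: 58.9
contact_force: [0.3, -0.5, -1.3]
width: 0.0051
gripper_force: 58.9
pos [ 0.603 -0.185  0.24 ] theta -0.4617945174531922 tilt [-0.002   0.0018 -1.    ] clock 7.1 F [ 0.267  -0.4697 -1.2563] w 0.005091044592316211
tool delta [0.0012 0.0019 0.12  ]
```

Now down to TCP z = 0.10 (rod axis about 0.088), then I'll look.

```bash
python3 steer.py '0 0.001 0.02 0;0 0.001 0.035 0;0 0 0.035 0;0 0 0.03 0;0 0 0.02 0' |tail -3
python3 steer.py '0 0 0 0;0 0 0 0;0 0 0 0'|tail -3
python3 go.py .603 -.187 .0641
python3 - <<'E'
from h import *
from rig import manip
S=manip.get_image("scene");T=manip.get_image("top")
np.savez("S2.npz",**S);np.savez("T2.npz",**T)
o=[]
for d in(S,T):
    p=pix(d,[.62,-.15,.06]).astype(int);c=d["img"][p[1]-45:p[1]+45,p[0]-50:p[0]+50];print(p)
    o.append(cv2.resize(c,(400,360),interpolation=cv2.INTER_CUBIC))
cv2.imwrite("pics/p1.png",np.hstack(o)[:,:,::-1])
E
```

```text
contact_force: [0.3, 1.1, -2.0]
width: 0.0054
gripper_force: 58.9
contact_force: [1.0, 0.2, -0.7]
width: 0.0052
gripper_force: 58.9
pos [ 0.6038 -0.1875  0.1026] theta -0.4614336025192246 tilt [ 0.0026 -0.001  -1.    ] clock 7.7667 F [ 1.0243  0.1659 -0.6719] w 0.005241926063455711
tool delta [-0.0011 -0.      0.0385]
[332 217]
[378 211]
```

View pics/p1.png

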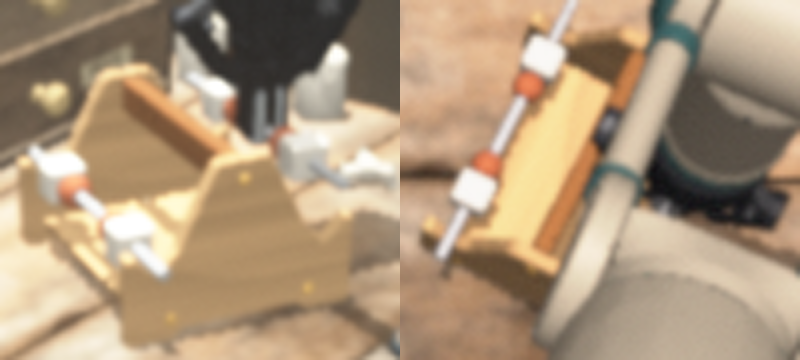

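The left half (scene) shows the rod above the empty side, its near end at crop (345,183) and the empty near notch at about (333,230). I'll check this against predicted notch pixels.

Run:
```python
from h import *
S=dict(np.load("S2.npz"));T=dict(np.load("T2.npz"))
th=np.radians(-26.5);c=np.array([.629,-.1354,0]);a=np.array([np.cos(th),np.sin(th),0]);n=np.array([-a[1],a[0],0])
P=lambda x,y,z:c+a*x/1e3+n*y/1e3+np.array([0,0,z/1e3])
for q,m in [((-85,-58,46),(362.9,231.7)),((-85,-75,60),(369,225)),((-85,-78,0),(367.5,247)),((-85,78,0),(315,257)),((-85,72,60),(314,236)),((-85,12,111),(337,211.5)),((-102,58,51.7),(322.9,240.3)),((102,58,51.7),(290,209.3))]:
    print(q,pix(S,P(*q)),"seen",m)
print("pix of rod near end at current pose",pix(S,np.array([.6038,-.1875,.0902])-.102*np.array([np.cos(-.4614),np.sin(-.4614),0])),"seen 368.3 217.8")
print("red",red(S["img"],(285,185,375,260)))
for s in(-1,1): print(pix(S,np.array([.6038,-.1875,.0902])+s*.031*np.array([np.cos(-.4614),np.sin(-.4614),0])))
```

```text
(-85, -58, 46) [362.8901 232.0718] seen (362.9, 231.7)
(-85, -75, 60) [369.1034 225.7005] seen (369, 225)
(-85, -78, 0) [368.7523 246.9524] seen (367.5, 247)
(-85, 78, 0) [313.0934 259.8014] seen (315, 257)
(-85, 72, 60) [315.4004 236.9295] seen (314, 236)
(-85, 12, 111) [338.5733 212.5897] seen (337, 211.5)
(-102, 58, 51.7) [323.9386 241.9125] seen (322.9, 240.3)
(102, 58, 51.7) [290.3822 210.8806] seen (290, 209.3)
pix of rod near end at current pose [367.3311 218.131 ] seen 368.3 217.8
red [(np.int32(6), array([339.5, 199. ])), (np.int32(6), array([298.3333, 220.5   ]))]
[352.6017 207.7872]
[340.9111 199.5773]
```

```bash
python3 steer.py '-0.001 0 0.01 0;0 0 0.01 0;0 0 0.01 0;0 0 0.003 0;0 0 0 0' |tail -6
python3 steer.py '0 0 0.002 0;0 0 0.001 0;0 0 0 0'|tail -5
python3 steer.py '0 0 0.001 0;0 0 0 0'|tail -5
python3 go.py .603 -.187 .0641
```

```text
clock: 8.28
position: [0.6009, -0.1871, 0.066]
ee_rot: [-0.0, 0.973, -0.229, -0.002]
contact_force: [-0.7, 0.1, -1.5]
width: 0.0054
gripper_force: 58.9
position: [0.6023, -0.1876, 0.065]
ee_rot: [-0.0, 0.973, -0.229, 0.0]
contact_force: [0.7, 1.3, -1.0]
width: 0.0057
gripper_force: 58.9
position: [0.6026, -0.1874, 0.0646]
ee_rot: [-0.0, 0.973, -0.229, 0.001]
contact_force: [0.7, 1.1, 1.9]
width: 0.0051
gripper_force: 59.3
pos [ 0.6026 -0.1874  0.0646] theta -0.46293424077826406 tilt [ 0.0017 -0.     -1.    ] clock 8.7 F [0.7477 1.0906 1.8942] w 0.00512760875027424
tool delta [ 0.0002 -0.0005  0.0005]
```

Contact came at exactly the expected height, so I'll release gently and back out.

```bash
python3 steer.py '0 0 0 0;0 0 0 0;0 0 0 0;0 0 0 0;0 0 0 0' 0.03 20|tail -5
python3 steer.py '0 0 0 0;0 0 0 0;0 0 -0.01 0;0 0 -0.02 0;0 0 -0.03 0'|tail -4
python3 steer.py '0 0 -0.04 0;0 0 -0.04 0;0 0 -0.02 0;0 0 0 0;0 0 0 0' 0.05|tail -4
python3 go.py .629 -.136 .100
python3 - <<'E'
from h import *
from rig import manip
S=manip.get_image("scene");T=manip.get_image("top")
np.savez("S3.npz",**S);np.savez("T3.npz",**T)
o=[]
for d in(S,T):
    p=pix(d,[.62,-.15,.06]).astype(int);c=d["img"][p[1]-45:p[1]+45,p[0]-50:p[0]+50];print(p)
    o.append(cv2.resize(c,(400,360),interpolation=cv2.INTER_CUBIC))
print(red(S["img"],(285,185,375,260)))
cv2.imwrite("pics/p2.png",np.hstack(o)[:,:,::-1])
E
```

```text
position: [0.6017, -0.1886, 0.0642]
ee_rot: [0.001, 0.973, -0.229, 0.0]
contact_force: [-1.9, -5.2, 3.3]
width: 0.0296
gripper_force: 0.0
ee_rot: [-0.001, 0.973, -0.229, -0.003]
contact_force: [-0.0, 0.4, 0.3]
width: 0.0297
gripper_force: 0.0
ee_rot: [-0.0, 0.973, -0.229, 0.002]
contact_force: [-0.2, 0.0, 0.1]
width: 0.0499
gripper_force: 0.0
pos [ 0.6028 -0.1871  0.2257] theta -0.4624639640685578 tilt [ 0.0038 -0.0005 -1.    ] clock 9.95 F [-0.1515  0.0003  0.0923] w 0.04993121167824293
tool delta [ 0.0002 -0.0573  0.1258]
[332 217]
[378 211]
[]
```

View pics/p2.png

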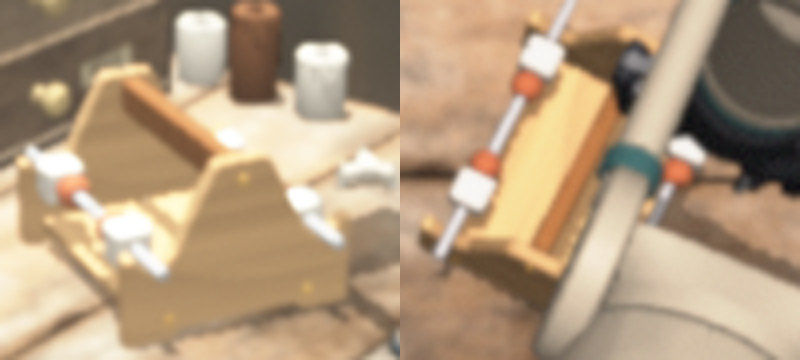

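The loose rod now lies in the notches: in the left half its near end shows at crop (340,242), inside the right notch, and in the right half it is partly hidden behind the arm. I'll check that numerically, and that the carrier has not shifted.

Run:
```python
from h import *
S=dict(np.load("S3.npz"));T=dict(np.load("T3.npz"))
th=np.radians(-26.5);c=np.array([.629,-.1354,0]);a=np.array([np.cos(th),np.sin(th),0]);n=np.array([-a[1],a[0],0])
P=lambda x,y,z:c+a*x/1e3+n*y/1e3+np.array([0,0,z/1e3])
print("near end pred",pix(S,P(-102,-58,51.7)),"seen",282+340/4,172+242/4)
R=red(T["img"],(325,160,425,255));print(R,"before 359.875 186.81, 349.24 206.28")
print("near loose bead top pred",pix(T,P(-31,-58,51.7)),"seen about",378-50+280/4,211-45+172/4)
```

```text
near end pred [366.6037 232.7078] seen 367.0 232.5
[(np.int32(37), array([359.4865, 186.6216])), (np.int32(29), array([348.9655, 206.3448])), (np.int32(36), array([396.9167, 208.8056]))] before 359.875 186.81, 349.24 206.28
near loose bead top pred [387.1239 228.556 ] seen about 398.0 209.0
```

```bash
python3 steer.py '0 -0.019 0 0;0 -0.019 0 0;0 -0.0193 0 0;0 0 0 0;0 0 0 0' 0.05|tail -3
python3 steer.py '0 0 0.03 0;0 0 0.03 0;0 0 0.025 0;0 0 0 0;0 0 0 0' |tail -3
python3 go.py .629 -.1355 .100
python3 - <<'E'
from h import *
from rig import manip
S=manip.get_image("scene")
p=pix(S,[.63,-.135,.11]).astype(int);c=S["img"][p[1]-40:p[1]+40,p[0]-50:p[0]+50];print(p)
cv2.imwrite("pics/g1.png",cv2.resize(c,(600,480),interpolation=cv2.INTER_CUBIC)[:,:,::-1])
E
```

```text
contact_force: [0.6, -0.9, -0.4]
width: 0.0501
gripper_force: 0.0
contact_force: [-0.2, 0.1, 0.8]
width: 0.0503
gripper_force: 0.0
pos [ 0.6259 -0.1366  0.1368] theta -0.4634362016647908 tilt [-0.005   0.0012 -1.    ] clock 10.8833 F [-0.2191  0.1469  0.8208] w 0.050326566915319226
tool delta [ 0.0025 -0.0024  0.0368]
[326 199]
```

View pics/g1.png

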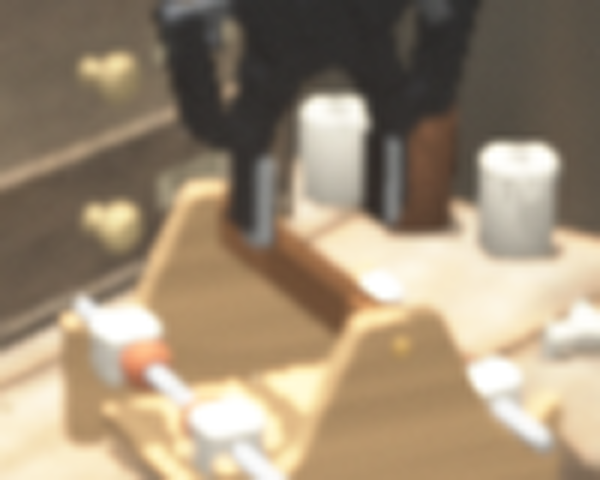

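The jaws straddle the handle, with finger tips at crop (260,245) on the near side and (390,220) on the far side. Next I go down the remaining 37 mm and close.

```bash
python3 steer.py '0 0 0.015 0;0 0 0.015 0;0 -0.0005 0.007 0;0 0 0 0;0 0 0 0' |tail -3
python3 go.py .629 -.1355 .100
python3 steer.py '0 0 0 0;0 0 0 0;0 0 0 0;0 0 0 0;0 0 0 0' 0.0 80|tail -5
python3 steer.py '0 0 0 0;0 0 0 0;0 0 0 0'|tail -5
```

```text
contact_force: [-0.9, -0.6, 0.1]
width: 0.05
gripper_force: 0.0
pos [ 0.6284 -0.1362  0.1029] theta -0.4627788189351089 tilt [ 0.0016 -0.0007 -1.    ] clock 11.35 F [-0.8532 -0.632   0.0569] w 0.049961126496746056
tool delta [ 0.0002 -0.0009  0.0029]
position: [0.6288, -0.1355, 0.1032]
ee_rot: [-0.0, 0.973, -0.229, 0.001]
contact_force: [0.1, 2.3, 5.8]
width: 0.0128
gripper_force: 79.5
position: [0.6288, -0.1355, 0.1032]
ee_rot: [-0.0, 0.973, -0.229, 0.001]
contact_force: [0.0, 2.0, 6.3]
width: 0.0129
gripper_force: 79.5
```

```bash
python3 steer.py '0 0 -0.002 0;0 0 -0.004 0;0 0 -0.006 0;0 0 -0.008 0;0 0 -0.01 0' |tail -3
python3 steer.py '0 0 -0.01 0;0 0 -0.01 0;0 0 -0.01 0;0 0 -0.01 0;0 0 -0.01 0' |tail -3
python3 steer.py '0 0 -0.008 0;0 0 -0.006 0;0 0 -0.004 0;0 0 -0.002 0;0 0 0 0' |tail -3
python3 steer.py '0 0 0 0;0 0 0 0;0 0 0 0;0 0 0 0;0 0 0 0' |tail -5
python3 go.py .629 -.1355 .2
python3 - <<'E'
from h import *
from rig import manip
S=manip.get_image("scene")
p=pix(S,[.63,-.135,.16]).astype(int);c=S["img"][p[1]-45:p[1]+45,p[0]-55:p[0]+55];print(p)
cv2.imwrite("pics/g2.png",cv2.resize(c,(660,540),interpolation=cv2.INTER_CUBIC)[:,:,::-1])
E
```

```text
contact_force: [-1.1, -0.3, -8.5]
width: 0.0125
gripper_force: 78.0
contact_force: [-0.0, -0.2, -6.7]
width: 0.0129
gripper_force: 78.0
contact_force: [-0.2, -0.1, -7.6]
width: 0.0126
gripper_force: 78.0
position: [0.6277, -0.1358, 0.2015]
ee_rot: [0.0, 0.973, -0.229, -0.0]
contact_force: [1.0, 0.1, -6.8]
width: 0.0128
gripper_force: 78.0
pos [ 0.6277 -0.1358  0.2015] theta -0.4627471152682785 tilt [-0.0005  0.0001 -1.    ] clock 13.6833 F [ 1.0457  0.1173 -6.8039] w 0.012800447720621291
tool delta [ 0.0011 -0.0009  0.0015]
[326 180]
```

View pics/g2.png

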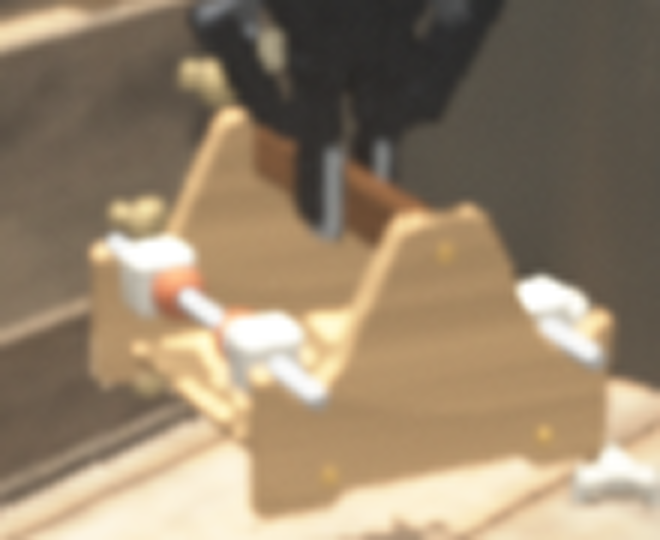

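The carrier hangs with both rods in their notches. Its bottom corners are at crop (258,512), (603,455) and (97,378). I'll check level and steadiness.

```bash
python3 steer.py '0 0 0 0;0 0 0 0;0 0 0 0;0 0 0 0;0 0 0 0' |tail -5
python3 - <<'E'
from h import *
from rig import manip
S=dict(np.load("S3.npz"))
th=np.radians(-26.5);c=np.array([.628,-.1354,.0985]);a=np.array([np.cos(th),np.sin(th),0]);n=np.array([-a[1],a[0],0])
P=lambda x,y,z:c+a*x/1e3+n*y/1e3+np.array([0,0,z/1e3])
f=lambda u,v:(271+u/6,135+v/6)
for q,m in [((-85,-78,0),f(603,455)),((-85,78,0),f(258,512)),((85,78,0),f(97,378)),((-102,58,51.7),f(320,400)),((102,58,51.7),f(112,240)),((-102,-58,51.7),f(600,358))]:print(q,pix(S,P(*q)),m)
s=manip.get_state();print(s["qd"],s["moment"],s["position"])
E
```

```text
position: [0.6278, -0.1358, 0.2018]
ee_rot: [0.0, 0.973, -0.229, 0.0]
contact_force: [-0.4, -0.5, -8.2]
width: 0.0128
gripper_force: 78.0
(-85, -78, 0) [371.4206 211.23  ] (371.5, 210.83333333333331)
(-85, 78, 0) [313.4161 222.5228] (314.0, 220.33333333333331)
(85, 78, 0) [285.6406 197.9763] (287.1666666666667, 198.0)
(-102, 58, 51.7) [324.7737 202.6891] (324.3333333333333, 201.66666666666669)
(102, 58, 51.7) [289.7641 175.9866] (289.6666666666667, 175.0)
(-102, -58, 51.7) [369.2934 194.7927] (371.0, 194.66666666666666)
[ 0.0008  0.001   0.0007 -0.0014 -0.0004  0.0044] [0.0232 0.0005 0.0051] [ 0.6278 -0.1358  0.2018]
```

It is level within a pixel or two, steady and at the right height, so I'll hand it in.

```bash
python3 -c "
from rig import manip
print(manip.sign_off())"
```

```text
the job is handed in; nothing more can be done
None
```

The loose rod is in the empty notches, and the carrier was handed in held level by its handle about 10 cm above where it stood, with both rods in place; no verdict came back.

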